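# Show which valve to change and which spare to use

## Task

Press the red stop button fully in to switch the bench supply off, then show which valve is to be changed: point at the output valve on the amplifier whose crown has gone milky white, holding the fingertips about 2 cm above its crown for two seconds. Then point in the same way at the spare of the same kind in the plywood rack and finish there, still pointing. Valves are hot and fragile, so touch none of them, lift the hand well up between places so that no other valve is pointed at, and leave everything else on the bench as it lies.

Things in the scene. Friction and masses are not known exactly. Their poses are not given: they have to be found in the camera images.
- stop (a joint): travel of the red mushroom head of the bench emergency-stop station, in m: 0 = out (supply on), 0.008 = fully in (supply off). It slides straight down against about 5 N of friction, has no spring and stays where it is pushed
- stop_top (a point): centre of the flat top of that mushroom head (red, 40 mm across), which stands on a yellow box 72 x 72 x 46 mm with a black 46 mm collar, fixed to the bench. This point is 80 mm above the bench while the head is out and moves down with it
- amp: the amplifier chassis, out of its case and fixed to the bench: grey, 190 (its x) x 320 (its y) x 60 mm, valves upward. The four output valves stand in a row along its y, 62 mm apart, on the side away from the robot (55 mm from its middle along its +x). Two transformers (tops up to 140 mm above the bench) and two blue capacitor cans stand along its near side. Origin: centre of its underside
- dead_valve: the failed output valve: a slim straight-sided glass valve, 33 mm dark brown base, 31 mm glass, 98 mm tall, whose crown (the upper third of the glass) has turned milky white; it may be in any of the amplifier's four sockets. It stands loosely in a 12 mm deep socket, crown 146 mm above the bench. Origin: centre of its underside, z up its axis, so the top of its crown is 98 mm up its z
- good_valve1: a sound output valve in the amplifier, identical to dead_valve except that its crown is dark mirror-silver. 98 mm tall; crown 146 mm above the bench. Loose. Origin: centre of its underside, z up its axis
- good_valve2: a sound output valve in the amplifier, identical to dead_valve except that its crown is dark mirror-silver. 98 mm tall; crown 146 mm above the bench. Loose. Origin: centre of its underside, z up its axis
- good_valve3: a sound output valve in the amplifier, identical to dead_valve except that its crown is dark mirror-silver. 98 mm tall; crown 146 mm above the bench. Loose. Origin: centre of its underside, z up its axis
- rack: plywood rack for spare valves, 75 (its x) x 220 (its y) x 30 mm, fixed to the bench, three holes in a row along its y, 68 mm apart and 12 mm deep. Origin: centre of its underside
- spare_valve: the right spare: the one valve in the plywood rack of the same kind as dead_valve (slim, straight-sided, 98 mm tall), crown dark mirror-silver; in any of the three holes. Loose, crown 116 mm above the bench. Origin: centre of its underside, z up its axis, so the top of its crown is 98 mm up its z
- coke_valve: a different valve in the rack, not wanted: clear glass with broad shoulders (50 mm) and a narrow neck, light brown base, brass cap on top, 112 mm tall, top 130 mm above the bench. Loose. Origin: centre of its underside, z up
- metal_valve: a different valve in the rack, not wanted: red metal can 25 mm across, 66 mm tall in all, top 84 mm above the bench. Loose. Origin: centre of its underside, z up
- solder_reel: bystander: loose reel of solder, blue flanges 54 mm across, 48 mm high, standing on end. Origin: centre of its underside
- screwdriver: bystander: loose screwdriver with a red handle, lying left of the amplifier
- multimeter: bystander: loose yellow multimeter lying on its back beyond the amplifier, 85 x 175 x 34 mm. Origin: centre of its underside
Mind the look-alikes: they are no part of the job. Of the things that look like the metal_valve, the larger one is meant. Leave any purple look-alike of the spare_valve alone.

How it is judged:
By the outcome, as a careful person would: the job done as asked, in the order asked, and still so for the second after the job is handed in, with the robot touching nothing.
It also fails if it takes over 54 s, if anything falls off the work surface, if the arm or the gripper's body presses on something with over 40 N, if the wrist force passes 120 N, or if a joint passes its speed limit or range.

## Robot

A 6-joint arm with a two-finger parallel gripper is mounted at the origin on the work surface. World frame = base frame: x ahead of the robot, y to its left, z up, the work surface at z = 0. Lengths are in m, angles in rad, forces in N, time in s.
With the tool pointing down it reaches from about 0.375 to 0.9 m from the base axis. Payload 3.1 kg.
Tool frame: the origin (TCP) lies between the finger pads, 19 mm behind the fingertips; this is the grasp point; z points along the fingers, y is the line along which they close (so a half turn about z gives the same grasp; the last joint's range is limited). The gripper opens to 85 mm and grips with 20 to 120 N. Pads are 22 mm wide; open, the fingers measure 114 mm over their backs; the gripper's body (76 mm by 85 mm) begins 54 mm behind the grasp point. The pads swing forward as they close: fully open they stand 13 mm farther back than shut.
Start: joints at [-1.482, 0.527, 1.433, -0, 1.181, -0.178], TCP at [0.165, -0.603, 0.25] pointing down, gripper open.
Joint ranges: [-3.08, 3.08], [-0.75, 2.2], [0.22, 2.44], [-1.43, 4.57], [0, 2.65], [-2.85, 2.85]. Speed limits (rad/s): [2.79, 2.79, 3.14, 3.14, 3.14, 3.14].

## Interface

Orientations are given as a unit quaternion [x, y, z, w].
In Python, from station import * gives the robot as it stands.
- The arm moves only by the shell command python3 -m jog 'ROWS' [OPENING] [FORCE]. ROWS is a JSON object of lists of equal length, an entry for each row: "linear": the shift along the world's x, y, z in mm, a list of three; "turn": the turn about the world's z in units of 5 degrees (1.0 is 5 degrees). A call has 1 to 12 rows; each row shifts and turns the commanded pose from where the row before left it; what a row does not reach is not made up. A row lasts 1/8 s, in which the tool goes at most 62.5 mm and 10.7 degrees, less where a joint would pass 70% of its speed; a pose out of reach is approached as far as the arm can. A call is refused whole if a number of a shift passes 62.5 or a number of a turn 1, either way. A call with a gripper value outside its range is refused whole. OPENING is the opening, from 0 (shut) to 1 (fully open), set as the call begins (- or left out, the last holds). The fingers move at their own pace and stop on an object; FORCE is the grip in N (left out, the last holds). Time passes only in rows, so rows that do not move let the fingers close. It gives the time, the measured TCP pose, the force, the opening and the grip force at its end, in the units of the state.
- sense(): the state, without advancing time (a new reading comes with each control period).
- snapshot(name): name is "scene" or "top" or "wrist"; returns the picture (400x640x3 uint8, red, green, blue); there is no depth.
- get_calibration(name): a dict with "fx", "fy", "cx", "cy" (pixels), "world_to_cam" (4x4, takes a point from world to camera coordinates). Camera axes: x right, y down, z forward; pixel columns grow to the right and rows downward; lengths in m; the calibration is good to about 2 mm. A picture is of the moment at which its call begins: read the wrist's pose just before it. get_calibration takes no time and is no camera call; for the wrist camera it gives the pose at the moment of the call.
- sign_off(): hands the job in; it is judged then, once.
The state is a dict: "t": time; "q": joint angles; "qd": joint speeds; "tau": joint torques, N m; "tcp_pos": TCP position; "tool_rot": TCP orientation; "force": force on the tool from outside, world axes, zero at the start; "ft_torque": the same for the moment, N m; "finger_gap": opening from 0.0 (shut) to 1.0 (fully open); "gripper_force": force on a finger pad.
Only numpy, scipy, OpenCV 4.12 (cv2) and the standard library are available. Lean on these libraries where they do the work, as an engineer would, in place of code of your own. Each camera call takes 0.05 s, during which the arm holds its last target. There are 200 camera calls.

## Working session

There is one attempt and no reset: what is moved stays moved. The work goes in short steps, Python scripts to look and compute and a shell command to move; the robot and the scene stay as the last step left them, time stands still between calls to the robot, and variables do not carry over. Pictures are saved under pics/ and viewed, at most 10 in all, crops included, and the job is handed in when it is done.

```bash
mkdir -p pics
python3 - <<'E'
from station import *
import cv2,json
for n in ("scene","top"):
    cv2.imwrite(f"pics/{n}.png",snapshot(n)[:,:,::-1])
    c=get_calibration(n);print(n,c)
s=sense();print(s["t"],s["tcp_pos"],s["finger_gap"])
E
```

```text
scene {'fx': 422.03304872205786, 'fy': 422.03304872205786, 'cx': 317.48113825651444, 'cy': 201.12480547500712, 'world_to_cam': array([[ 0.35562828,  0.93460411, -0.00660889, -0.2280424 ],
       [ 0.72403373, -0.2799614 , -0.63039414, -0.3485176 ],
       [-0.59101919,  0.21940092, -0.7762471 ,  1.43670518],
       [ 0.        ,  0.        ,  0.        ,  1.        ]])}
top {'fx': 442.3858043550338, 'fy': 442.3858043550338, 'cx': 318.1342046412167, 'cy': 195.47797520253485, 'world_to_cam': array([[ 0.01391259, -0.99989486, -0.00408812,  0.05039785],
       [-0.9889107 , -0.01315495, -0.1479276 ,  0.59762198],
       [ 0.14785827,  0.00610084, -0.98898974,  1.15985215],
       [ 0.        ,  0.        ,  0.        ,  1.        ]])}
0.1 [ 0.16536721 -0.60209271  0.2491309 ] 1.0033608462606465
```

View pics/top.png

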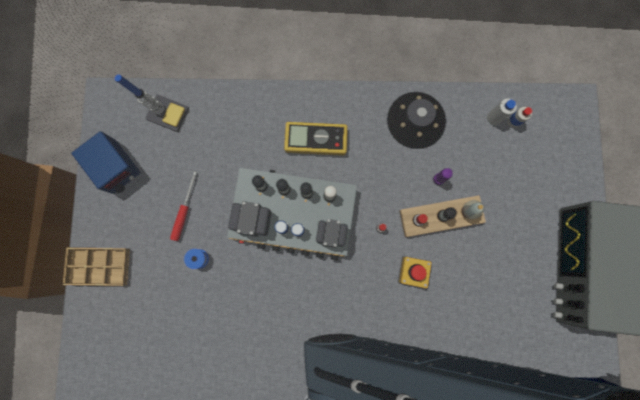

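View pics/scene.png

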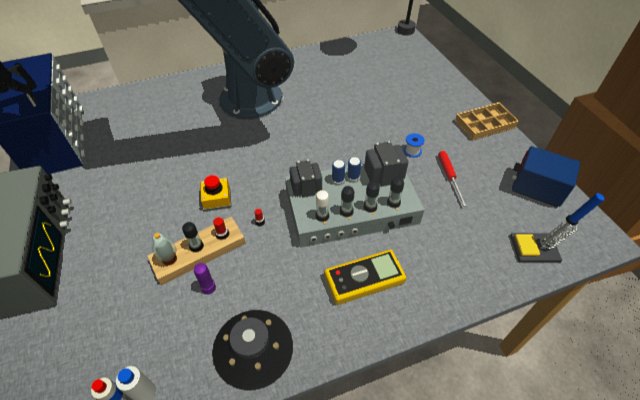

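The dead (white) valve is the rightmost on the amp at top px (330,193). The spare is in the middle of the rack at (447,214) and the stop is at (418,272). I'll enlarge both areas.

Run:
```python
import cv2,numpy as np
t=cv2.imread("pics/top.png");s=cv2.imread("pics/scene.png")
a=cv2.resize(t[165:295,310:495],None,fx=4,fy=4,interpolation=cv2.INTER_CUBIC)
cv2.imwrite("pics/tc.png",a)
b=cv2.resize(s[160:280,145:345],None,fx=4,fy=4,interpolation=cv2.INTER_CUBIC)
cv2.imwrite("pics/sc.png",b)
```

```text
(no output)
```

View pics/tc.png

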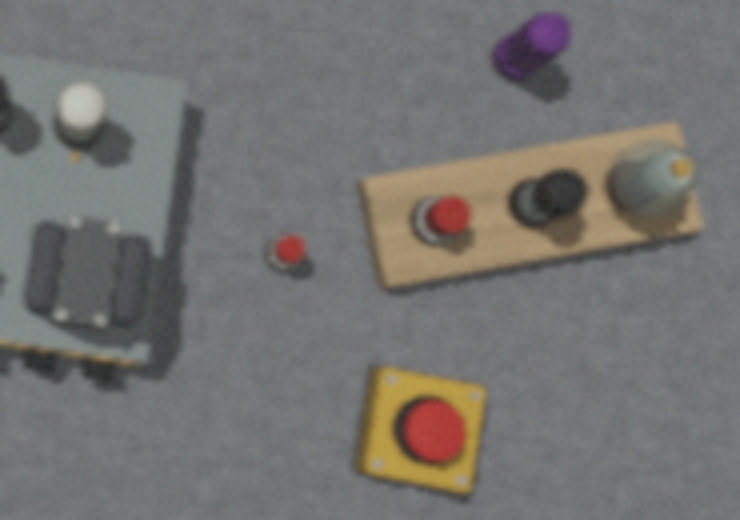

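View pics/sc.png

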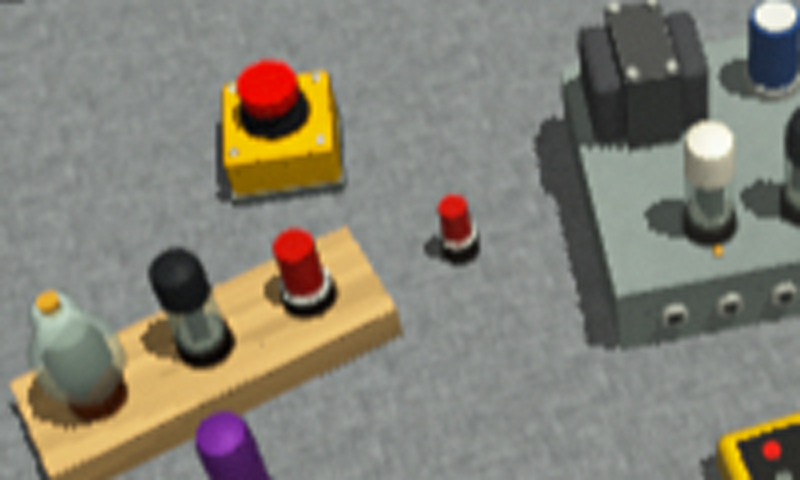

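In the top crop, the centres are stop (434,431), white crown (82,102) and spare crown (562,192). In the scene crop they are stop (268,84), white (709,139) and spare (180,268).

```bash
cat > h.py <<'E'
import numpy as np
from station import *
def ray(c,u,v,z):
    T=c["world_to_cam"];R=T[:3,:3];o=-R.T@T[:3,3]
    d=R.T@[(u-c["cx"])/c["fx"],(v-c["cy"])/c["fy"],1]
    return (o+d*(z-o[2])/d[2])
E
python3 - <<'E'
from h import *
C={n:get_calibration(n) for n in("top","scene")}
for nm,a,b,z in(("stop",(434,431),(268,84),.08),("dead",(82,102),(709,139),.146),("spare",(562,192),(180,268),.116)):
    print(nm,ray(C["top"],310+a[0]/4-.4,165+a[1]/4-.4,z).round(4),ray(C["scene"],145+b[0]/4-.4,160+b[1]/4-.4,z).round(4))
s=sense();print(s["tcp_pos"],s["tool_rot"])
E
```

```text
stop [ 0.3951 -0.2016  0.08  ] [ 0.3997 -0.2013  0.08  ]
dead [0.5957 0.0282 0.146 ] [0.5978 0.0284 0.146 ]
spare [ 0.5467 -0.2779  0.116 ] [ 0.5551 -0.2769  0.116 ]
[ 0.16536721 -0.60209271  0.2491309 ] [ 9.91048068e-01  1.33501977e-01  5.39263149e-05 -9.72295982e-04]
```

```bash
python3 -m jog '{"linear":[[0,30,0],[0,50,0],[0,60,0],[0,60,0],[50,50,0],[58,50,0],[58,50,0],[46,36,0],[20,14,0],[0,0,0]],"turn":[0,0,0,0,0,0,0,0,0,0]}' 0
python3 - <<'E'
from h import *
import cv2
c=get_calibration("wrist");im=snapshot("wrist")
cv2.imwrite("pics/w1.png",im[:,:,::-1])
np.save("w1.npy",c["world_to_cam"]);print(c["fx"],c["cx"],c["cy"])
T=c["world_to_cam"]
for p in([.397,-.2015,.08],):
    q=T[:3,:3]@p+T[:3,3];print(q[:2]/q[2]*c["fx"]+[c["cx"],c["cy"]])
E
```

```text
t: 1.35
tcp_pos: [0.3711, -0.2256, 0.2498]
tool_rot: [0.991, 0.135, -0.0, -0.0]
force: [0.1, 0.5, 0.1]
finger_gap: 0.002
gripper_force: 0.0
289.5135462029101 321.1873396193084 196.83245635363258
[304.77087601 153.04524228]
```

View pics/w1.png

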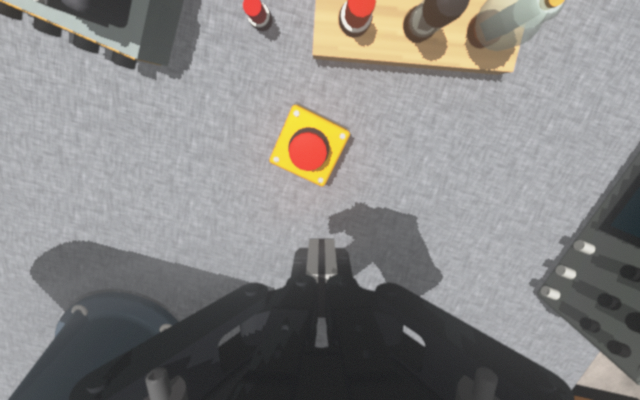

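The button centre is at wrist px (309,151), close to the predicted (305,153).

Run:
```python
from h import *
c=get_calibration("wrist");print(ray(c,309,151,.08),sense()["tcp_pos"])
```

```text
[ 0.39931877 -0.20583384  0.08      ] [ 0.37032332 -0.22631582  0.24977408]
```

```bash
python3 -m jog '{"linear":[[14,11,-20],[14,11,-40],[0,0,-45],[0,0,-25],[0,0,-12],[0,0,-6],[0,0,-6],[0,0,-3],[0,0,0]],"turn":[0,0,0,0,0,0,0,0,0]}'
```

```text
t: 2.52
tcp_pos: [0.3987, -0.2053, 0.0934]
tool_rot: [0.991, 0.133, 0.001, 0.001]
force: [-0.9, -1.7, 1.9]
finger_gap: -0.002
gripper_force: 0.7
```

Contact made at about 0.099. Now I'll press further in.

```bash
python3 -m jog '{"linear":[[0,0,-2],[0,0,-2],[0,0,-1],[0,0,0]],"turn":[0,0,0,0]}'
```

```text
t: 3.02
tcp_pos: [0.3988, -0.2053, 0.0905]
tool_rot: [0.991, 0.134, 0.001, 0.001]
force: [-4.6, 0.0, 28.1]
finger_gap: -0.004
gripper_force: 14.3
```

28 N is well above the 5 N friction, so the head is on its end stop. Next: lift, then go near the dead valve.

```bash
python3 -m jog '{"linear":[[0,0,10],[0,0,40],[0,0,60],[0,0,60],[0,0,40],[25,40,0],[30,45,0],[30,45,0],[30,45,0],[20,40,0],[10,15,0],[0,0,0]],"turn":[0,0,0,0,0,0,0,0,0,0,0,0]}'
python3 - <<'E'
from h import *
import cv2
c=get_calibration("wrist");im=snapshot("wrist")
cv2.imwrite("pics/w2.png",im[:,:,::-1])
T=c["world_to_cam"]; s=sense();print(s["tcp_pos"]);np.save("w2.npy",T)
for p in([.5968,.0283,.146],[.549,-.2775,.116],[.3988,-.2045,.08],[.3988,-.2045,.072]):
    q=T[:3,:3]@p+T[:3,3];print(q[:2]/q[2]*c["fx"]+[c["cx"],c["cy"]])
E
```

```text
t: 4.53
tcp_pos: [0.5432, 0.0258, 0.2975]
tool_rot: [0.991, 0.135, -0.001, -0.0]
force: [-1.1, -0.6, 0.2]
finger_gap: 0.002
gripper_force: 0.0
[0.54277107 0.02487867 0.29752303]
[333.48016065 133.75780482]
[572.71759696 242.66895867]
[450.2383039 310.7300037]
[447.89564848 306.95395607]
```

View pics/w2.png

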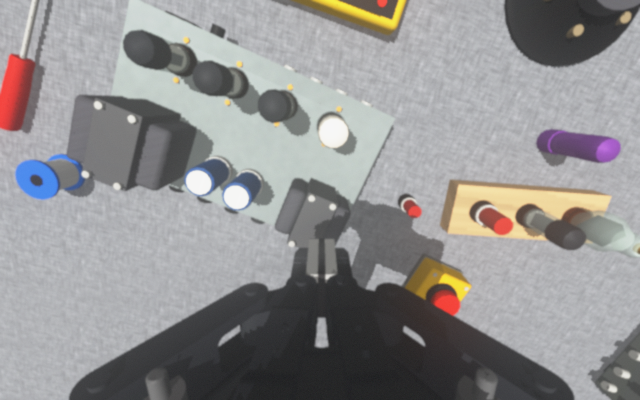

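The white crown is at (333,131), as predicted. The spare crown is at about (570,235), and the stop head sits lower, at (446,301).

Run:
```python
from h import *
c=get_calibration("wrist")
print(ray(c,333,131,.146),ray(c,570,235,.116),ray(c,446,301,.072),sense()["tcp_pos"])
```

```text
[0.5985844 0.0284048 0.146    ] [ 0.55595591 -0.27044478  0.116     ] [ 0.40659869 -0.1987292   0.072     ] [0.54277107 0.02487867 0.29752303]
```

```bash
python3 -m jog '{"linear":[[15,1,0],[20,1,0],[15,1,0],[5,0,0],[0,0,-20],[0,0,-35],[0,0,-30],[0,0,-15],[0,0,-8],[0,0,-4],[0,0,0],[0,0,0]],"turn":[0,0,0,0,0,0,0,0,0,0,0,0]}'
```

```text
t: 6.08
tcp_pos: [0.5988, 0.0281, 0.1869]
tool_rot: [0.991, 0.134, 0.001, 0.0]
force: [0.3, 0.4, 0.4]
finger_gap: -0.001
gripper_force: 0.0
```

```bash
python3 -m jog '{"linear":[[0,0,-1],[0,0,0],[0,0,0],[0,0,0],[0,0,0],[0,0,0],[0,0,0],[0,0,0],[0,0,0],[0,0,0],[0,0,0],[0,0,0]],"turn":[0,0,0,0,0,0,0,0,0,0,0,0]}'
python3 -m jog '{"linear":[[0,0,0],[0,0,0],[0,0,0],[0,0,0],[0,0,0],[0,0,0],[0,0,0],[0,0,0],[0,0,0],[0,0,0]],"turn":[0,0,0,0,0,0,0,0,0,0]}'
```

```text
t: 7.58
tcp_pos: [0.5983, 0.0281, 0.185]
tool_rot: [0.991, 0.134, 0.0, -0.0]
force: [-0.0, 0.8, 0.0]
finger_gap: 0.0
gripper_force: 0.0
t: 8.82
tcp_pos: [0.5983, 0.0281, 0.185]
tool_rot: [0.991, 0.134, 0.0, -0.0]
force: [0.1, 0.1, 0.4]
finger_gap: 0.0
gripper_force: 0.0
```

```bash
python3 -m jog '{"linear":[[0,0,20],[0,0,40],[0,0,40],[0,0,20],[-15,-40,0],[-20,-55,0],[-20,-55,0],[-20,-55,0],[-15,-50,0],[-8,-35,0],[0,-10,0],[0,0,0]],"turn":[0,0,0,0,0,0,0,0,0,0,0,0]}'
python3 - <<'E'
from h import *
import cv2
c=get_calibration("wrist");im=snapshot("wrist")
cv2.imwrite("pics/w3.png",im[:,:,::-1])
T=c["world_to_cam"]; s=sense();print(s["tcp_pos"])
for p in([.5525,-.275,.116],):
    q=T[:3,:3]@p+T[:3,3];print(q[:2]/q[2]*c["fx"]+[c["cx"],c["cy"]])
E
```

```text
t: 10.32
tcp_pos: [0.5003, -0.2719, 0.3049]
tool_rot: [0.991, 0.133, 0.0, -0.0]
force: [-1.0, 0.8, 0.6]
finger_gap: 0.001
gripper_force: 0.0
[ 0.50038251 -0.27102101  0.30485367]
[336.74809004 133.12443406]
```

View pics/w3.png

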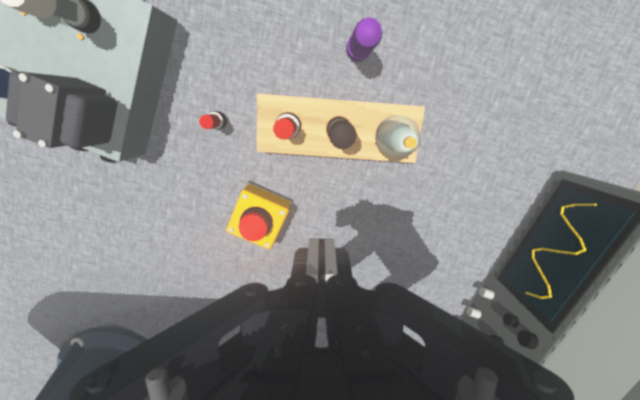

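The spare crown is the middle one in the rack, at (342,134). The coke valve is at (405,140) and the red metal valve at (286,127).

Run:
```python
from h import *
c=get_calibration("wrist");print(ray(c,342,134,.116),sense()["tcp_pos"])
```

```text
[ 0.5531221  -0.27961072  0.116     ] [ 0.50038251 -0.27102101  0.30485367]
```

```bash
python3 -m jog '{"linear":[[15,-2,0],[20,-3,0],[12,-2,0],[4,0,0],[0,0,-25],[0,0,-40],[0,0,-40],[0,0,-25],[0,0,-12],[0,0,-6],[0,0,-2],[0,0,0]],"turn":[0,0,0,0,0,0,0,0,0,0,0,0]}'
python3 -m jog '{"linear":[[0,0,0],[0,0,0],[0,0,0],[0,0,0],[0,0,0],[0,0,0],[0,0,0],[0,0,0],[0,0,0],[0,0,0],[0,0,0],[0,0,0]],"turn":[0,0,0,0,0,0,0,0,0,0,0,0]}'
python3 -m jog '{"linear":[[0,0,0],[0,0,0],[0,0,0],[0,0,0],[0,0,0],[0,0,0],[0,0,0],[0,0,0],[0,0,0]],"turn":[0,0,0,0,0,0,0,0,0]}'
python3 - <<'E'
from station import *
import cv2
cv2.imwrite("pics/s2.png",cv2.resize(snapshot("scene")[120:320,110:430,::-1],None,fx=2.5,fy=2.5))
E
```

```text
t: 11.88
tcp_pos: [0.5517, -0.2792, 0.1559]
tool_rot: [0.991, 0.134, 0.001, 0.001]
force: [0.1, -0.2, -0.3]
finger_gap: 0.001
gripper_force: 0.0
t: 13.38
tcp_pos: [0.5513, -0.2789, 0.155]
tool_rot: [0.991, 0.134, 0.0, 0.0]
force: [-0.0, -0.3, -0.5]
finger_gap: -0.004
gripper_force: 0.0
t: 14.5
tcp_pos: [0.5513, -0.2789, 0.155]
tool_rot: [0.991, 0.133, -0.0, -0.0]
force: [0.5, 1.1, 0.3]
finger_gap: -0.002
gripper_force: 0.0
```

View pics/s2.png

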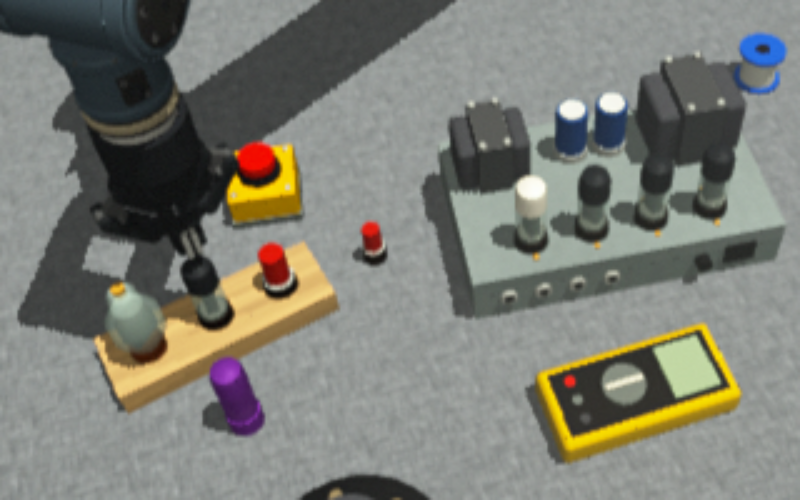

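The shut fingertips show just above the spare's crown, at (190,250) in the crop with the crown top at about (200,264). Everything else stands undisturbed. I'll check the alignment numerically.

Run:
```python
from h import *
c=get_calibration("scene");T=c["world_to_cam"]
for p in([.5513,-.2789,.136],[.5513,-.2789,.116]):
    q=T[:3,:3]@p+T[:3,3];print((q[:2]/q[2]*c["fx"]+[c["cx"],c["cy"]]-[110,120])*2.5)
```

```text
[190.65660879 250.85465977]
[196.10902153 263.93924284]
```

The predicted crown point (196,264) matches the crown in the picture to within about 4 px, or 4 mm.

```bash
python3 -c "
from station import *
print(sign_off())"
```

```text
the job is handed in; nothing more can be done
None
```

I pressed the stop fully in (28 N against its end stop), pointed at the white-crowned valve for about 2.7 s, and handed the job in with the hand still pointing about 2 cm above the matching spare; no valve was touched.

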